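Lock away the book weights: set the stop, shut the lid, shoot and drop the bolt

TASK

Lock the two book weights away in their case. First nudge the stiff sliding stop inside the open case towards the weights until its pointer is level with the engraved white line, without pushing it past the line or shoving the weights; then shut the lid fully, slide the barrel bolt all the way across through the lid's eye, and turn its handle down to the bottom of the notch. Leave the things lying around the case where they are.

Things in the scene. Friction and masses are not known exactly. Their poses are not given: they have to be found in the camera images.
- case: Fixed grey case: box 100 (x) by 300 (y), rim 62 mm high, on a base plate 10 mm thick reaching to x = -125 mm. Origin: on the table under the box's centre. x to the hinge side (away from the robot at yaw 0), y along the box to the weights (left seen from the robot), z up. The bolt lies along y in front, in three brackets 22 mm wide, up to z = 57, at x = -80, y = -66, 26, 84 mm.
- stop (a joint): Slide of the stop, m: 0 at the end away from the weights, grows to them (case +y). Aluminium block across the case's inside, 16 mm thick along y, z = 10 to 52, centre at case y = -60 mm + value; 70 mm or more free behind it to push from. Stiff: about 5 N friction and damping; stays where left. Pointer on the line at 0.081; meets the weights at about 0.089.
- stop_pointer (a point): Tip of the dark pointer, 5 mm wide, that the stop carries over the front step: on the stop's centre line, on the pointer's top, z = 60 mm, case x = -38 mm.
- stop_mark (a point): The engraved white line, 4 mm wide, across the case's front rim, step and front face: a point on it beside the pointer's path, at case x = -38, y = 21, z = 60 mm. The pointer is on the line when both have the same case y.
- lid (a joint): Hinge of the lid, rad: 0 shut on the rim, 1.57 upright; starts open, leaning slightly back. Axis along case y at case x = 52, z = 62 mm. Plate 104 mm from hinge to free edge, 300 long, 8 thick, top at z = 70 when shut. A friction hinge (0.06 Nm) with damping holds it near upright; pushed from behind to below 1.1 rad it sinks shut by itself in about 2 s.
- lid_edge (a point): Middle of the lid's free edge, on the outer face; with the lid shut at case x = -52, y = 0, z = 70 mm. From this edge, at y = 56 to 70, a lug with an eye sticks out 43 mm (up to z = 210 mm while the lid stands open); with the lid shut the eye hangs in line with the bolt, just past its end.
- bolt (a joint): Slide of the bolt, m: 0 drawn back, grows along case +y, 0.050 fully across, at its end stop, through the lid's eye. About 3 N friction. The eye lets it through only with the lid shut. Push it by the side of its handle.
- bolt_pivot (a point): Point on the bolt's axis at the foot of the handle: case x = -80, y = -45 + bolt travel, z = 45 mm.
- handle (a joint): Turn of the handle about the bolt's axis, rad: 0 upright, grows as it tips to the case's front (-x), 1.571 level, at the bottom of the notch. Friction 0.04 Nm: stays where left. Away from the notch the plate stops it at about 0.8; it goes down only with the bolt fully across (over 0.045).
- handle_knob (a point): Centre of the black knob, a 20 mm ball, at the end of the handle, 68 mm from the bolt's axis. The handle is a round steel bar 10 mm thick.
- weight_large: Brass-look book weight, 49 mm across and 49 mm high with a knob on top, standing in the case's far +y end. Origin: centre of its underside.
- weight_small: Grey book weight, 47 mm across and 41 mm high, standing in the case between the large one and the stop. Origin: centre of its underside.
- hake_brush: Bystander: flat brush, 51 x 185 x 10 mm, lying left of the case. Origin: centre of its underside.
- loupe: Bystander: black loupe, 42 mm across, 34 mm high, left of the case. Origin: centre of its underside.
- strip_tin: Bystander: round green tin, 64 mm across, 23 mm high, right of the case. Origin: centre of its underside.
- eraser: Bystander: eraser 23 x 52 x 13 mm, right of the case. Origin: centre of its underside.
- weight_bay (a point): Centre of the floor under the two weights, case x = 7, y = 87, z = 10 mm. The clear inside of the case runs from case x = -31 to 44 and y = -142 to 142 mm; the front wall's inner part (x = -43 to -31) is a step at z = 54 mm.
- notch (a point): Middle of the notch's bottom, at case x = -105, y = 5, z = 39 mm. The notch, 20 mm wide along y, is cut in a steel plate that stands in front of the bolt: 6 mm thick (x = -108 to -102), 60 mm high, y = -62 to 34 mm.

How it is judged:
By the outcome, as a careful person would: the job done as asked, in the order asked, and still so for the second after the job is handed in, with the robot touching nothing.
It also fails if it takes over 61 s, if anything falls off the work surface, if the arm or the gripper's body presses on something with over 40 N, if the wrist force passes 120 N, or if a joint passes its speed limit or range.

ROBOT

A 7-joint arm with a two-finger parallel gripper is mounted at the origin on a cart in front of the work surface, level with it; the furniture and walls round the work are solid. World frame = base frame: x ahead of the robot, y to its left, z up, the work surface at z = 0. Lengths are in m, angles in rad, forces in N, time in s.
With the tool pointing down it reaches from about 0.375 to 0.925 m from the base axis. Payload 3.1 kg.
Tool frame: the origin (TCP) lies at the very end of the fingers, on their centre line; the grasp point (between the pads) lies 19 mm behind it; z points along the fingers, y is the direction in which the jaws open and shut (so a half turn about z gives the same grasp; the last joint's range is limited). The gripper opens to 85 mm and grips with 20 to 120 N. Pads are 22 mm wide; open, the fingers measure 114 mm over their backs; the gripper's body (76 mm by 85 mm) begins 54 mm behind the grasp point. The pads swing forward as they close: fully open they stand 13 mm farther back than shut.
Start: joints at [1.127, 0.383, 0.044, 1.598, -0.018, 1.161, -0.05], TCP at [0.22, -0.612, 0.231] pointing down, gripper open.
Joint ranges: [-2.61, 2.61], [-0.41, 2.15], [-1.48, 1.57], [0, 2.5], [-1.57, 4.71], [0.05, 1.97], [-2.85, 2.85]. Speed limits (rad/s): [2.79, 2.79, 3.14, 3.14, 3.14, 3.14, 3.14].

INTERFACE

Orientations are given as a 3x3 rotation matrix whose columns are the frame's x, y, z axes.
In Python, from bench import r gives the robot as it stands.
- The arm moves only by the tool arm_command, never from a script. Its argument "plan" is a list of rows, each an object of numbers: "grip": the opening in per cent of the stroke, from 0 (shut) to 100 (fully open); "tx", "ty", "tz": the shift along the tool's x, y, z in m; "roll": the turn about the tool's z in rad. A call has exactly 8 rows; each row is the pose to reach, as a shift and turn from the pose commanded when the call began, along the tool's axes at that moment; what a row does not reach only later rows make up. A row lasts 1/10 s, in which the tool goes at most 50 mm and 8.59 degrees, less where a joint would pass 70% of its speed; a pose out of reach is approached as far as the arm can. A call with a gripper value outside its range is refused whole. The fingers move at their own pace and stop on an object; "newtons" is the grip in N (left out, the last holds). Time passes only in rows, so rows that repeat a pose let the fingers close, or fill a call up. It gives the time, the measured TCP pose, the force and the opening at its end, in the units of the state.
- r.get_state(): the state, without advancing time (a new reading comes with each control period).
- r.get_image(name): name is "scene" or "top" or "wrist"; returns (picture, depth): 420x560x3 uint8, red, green, blue; 420x560 float32, m along the optical axis (not along the pixel's ray), 0 where there is no reading.
- r.get_calibration(name): a dict with "camera_matrix" (3x3 intrinsics, pixels), "R" (3x3) and "t" (3): a world point X has camera coordinates R X + t. Camera axes: x right, y down, z forward; pixel columns grow to the right and rows downward; lengths in m; the calibration is good to about 2 mm. A picture is of the moment at which its call begins: read the wrist's pose just before it. get_calibration takes no time and is no camera call; for the wrist camera it gives the pose at the moment of the call.
- r.job_done(): hands the job in, once; it reports no verdict.
The state is a dict: "clock": time; "joints": joint angles; "qvel": joint speeds; "joint_efforts": joint torques, N m; "eef_pos": TCP position; "tool_rot": TCP orientation; "ft_force": force on the tool from outside, world axes, zero at the start; "moment": the same for the moment, N m; "width": finger opening in m.
Only numpy, scipy, OpenCV 4.12 (cv2) and the standard library are available. Lean on these libraries where they do the work, as an engineer would, in place of code of your own. Each camera call takes 0.05 s, during which the arm holds its last target.

## Working session

There is one attempt and no reset: what is moved stays moved. The work goes in short steps, Python scripts to look and compute and a tool call to move; the robot and the scene stay as the last step left them, time stands still between calls to the robot, and variables do not carry over. Pictures are saved under pics/ and viewed, and the job is handed in when it is done.

Besides the shell and the picture viewer there is one more tool, called after "Call:" as name(argument=value, ...) on one line, values as JSON. arm_command: Moves the arm, as the interface text tells. Its arguments: {"type":"object","properties":{"plan":{"type":"array","items":{"type":"object","properties":{"grip":{"type":"number"},"tx":{"type":"number"},"ty":{"type":"number"},"tz":{"type":"number"},"roll":{"type":"number"}}}},"newtons":{"type":"number"}},"required":["plan"]}

```bash
ls; mkdir -p pics
cat > h.py <<'E'
import numpy as np, cv2
from bench import r
def snap(n,f):
    im,d=r.get_image(n); cv2.imwrite('pics/'+f+'.png',im[:,:,::-1]); np.savez('pics/'+f+'.npz',im=im,d=d,K=np.array(r.get_calibration(n)['camera_matrix']),R=np.array(r.get_calibration(n)['R']),t=np.array(r.get_calibration(n)['t'])); return im,d
def load(f):
    z=np.load('pics/'+f+'.npz'); return z['im'],z['d'],z['K'],z['R'],z['t'].ravel()
def rayz(f,u,v,z):
    _,_,K,R,t=load(f); d=R.T@np.linalg.solve(K,[u,v,1]); c=-R.T@t; return c+d*(z-c[2])/d[2]
def dep(f,u,v):
    _,D,K,R,t=load(f); return R.T@(np.linalg.solve(K,[u,v,1])*D[int(v),int(u)]-t)
def proj(f,X):
    _,_,K,R,t=load(f); p=K@(R@np.array(X)+t); return p[:2]/p[2]
E
python3 - <<'E'
from h import *
np.set_printoptions(precision=3,suppress=True)
s=r.get_state()
for k in s: print(k,np.array(s[k]))
snap('scene','s0');snap('top','t0')
for n in('scene','top'):
    c=r.get_calibration(n);print(n,-np.array(c['R']).T@np.array(c['t']).ravel(),np.array(c['camera_matrix'])[0])
E
```

```text
pics
clock 0.0
joints [ 1.127  0.384  0.044  1.6   -0.018  1.161 -0.05 ]
qvel [-0.    -0.001 -0.     0.002  0.001  0.002  0.001]
joint_efforts [ -0.    -43.346   1.024 -24.951   0.011   0.011   0.   ]
eef_pos [ 0.22  -0.611  0.23 ]
tool_rot [[ 0.941  0.339 -0.001]
 [ 0.339 -0.941  0.002]
 [-0.    -0.003 -1.   ]]
ft_force [ 0.463 -0.453 -0.073]
moment [ 0.071  0.04  -0.009]
width 0.08535763739151538
scene [-0.154  0.75   0.586] [422.371   0.    271.395]
top [0.384 0.016 1.389] [443.107   0.    280.347]
```

View pics/s0.png

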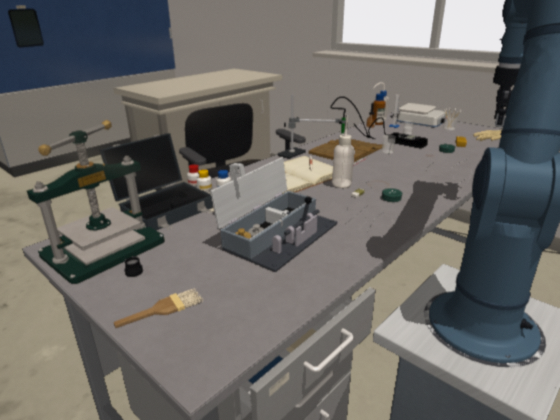

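View pics/t0.png

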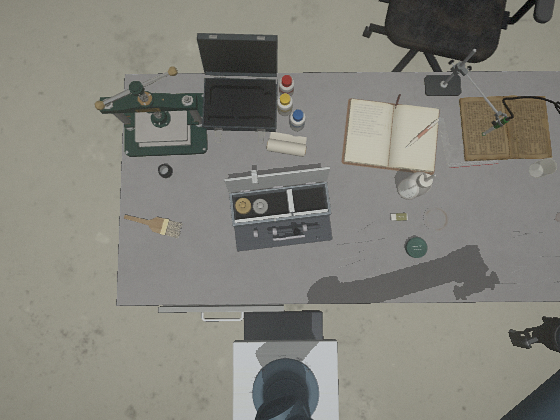

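The scene view shows the open case around (275,225). In the top view it is at (282,210), slightly yawed, with the weights on the left. I'll enlarge both.

Run:
```python
from h import *
im=cv2.imread('pics/t0.png')[155:260,215:345]; cv2.imwrite('pics/t0z.png',cv2.resize(im,None,fx=5.6,fy=5.6,interpolation=cv2.INTER_CUBIC))
im=cv2.imread('pics/s0.png')[155:265,200:345]; cv2.imwrite('pics/s0z.png',cv2.resize(im,None,fx=5,fy=5,interpolation=cv2.INTER_CUBIC))
```

```text
(no output)
```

View pics/t0z.png

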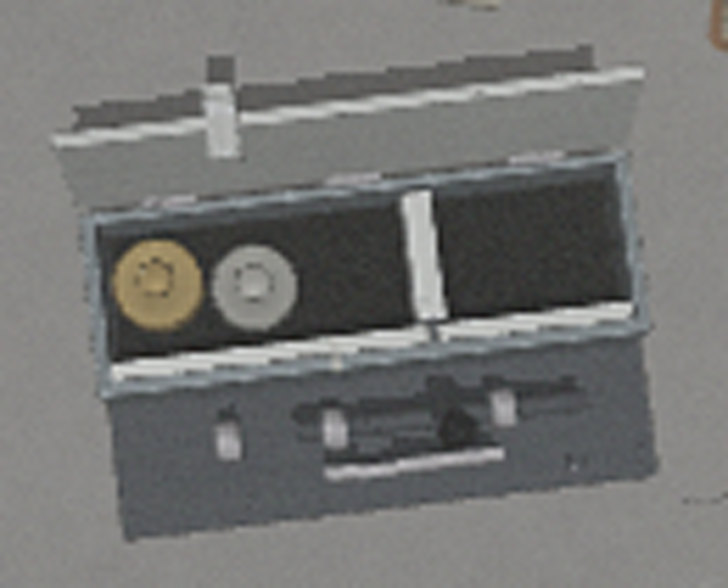

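View pics/s0z.png

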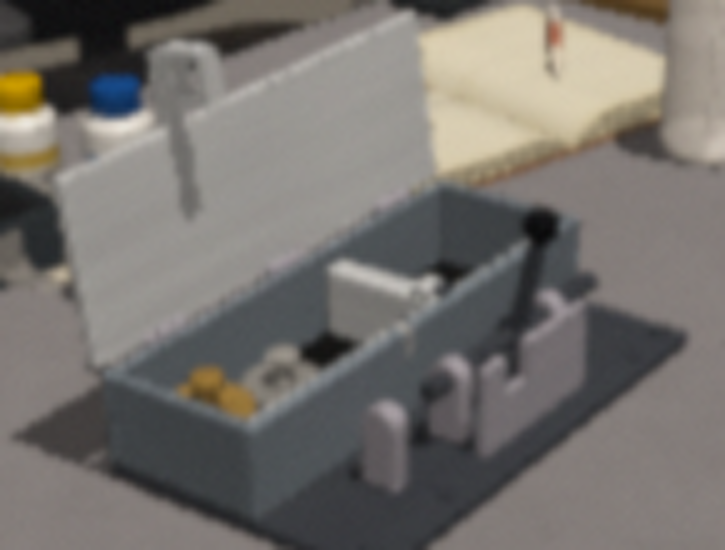

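The enlargements show the rim corners at about (82,215), (622,155), (107,395) and (645,330), the base plate's front corners at (127,540) and (657,475), the stop at (423,255), the mark at (337,362), the pointer at (433,330) and the knob at (460,425). I'll fit the case pose from these.

```bash
cat >> h.py <<'E'
def px(u,v): return 215+(u+.5)/5.6-.5,155+(v+.5)/5.6-.5
def C(yaw,o,p):
    c,s=np.cos(yaw),np.sin(yaw); return np.array([o[0]+c*p[0]-s*p[1],o[1]+s*p[0]+c*p[1],p[2]])
def Ci(yaw,o,w):
    c,s=np.cos(yaw),np.sin(yaw);d=np.array(w)[:2]-o[:2]; return np.array([c*d[0]+s*d[1],-s*d[0]+c*d[1],w[2]])
E
python3 - <<'E'
from h import *
np.set_printoptions(precision=4,suppress=True)
pts=[((82,215),(.05,.15,.062)),((622,155),(.05,-.15,.062)),((107,395),(-.05,.15,.062)),((645,330),(-.05,-.15,.062)),((127,540),(-.125,.15,.01)),((657,475),(-.125,-.15,.01))]
W=np.array([rayz('t0',*px(*p),q[2])[:2] for p,q in pts]);Q=np.array([q[:2] for _,q in pts])
wc,qc=W.mean(0),Q.mean(0);H=(Q-qc).T@(W-wc);yaw=np.arctan2(H[0,1]-H[1,0],H[0,0]+H[1,1])
R=np.array([[np.cos(yaw),-np.sin(yaw)],[np.sin(yaw),np.cos(yaw)]]);o=wc-R@qc
print('yaw',yaw,'o',o);print((Q@R.T+o-W)*1000)
for n,p,z in [('stopctr top',(423,255),.052),('pointer',(433,332),.060),('mark',(337,362),.060),('knob',(460,425),.113),('br1',(230,432),.057),('br2',(335,428),.057),('br3',(504,406),.057)]:
    print(n,Ci(yaw,o,rayz('t0',*px(*p),z))*1000)
# scene check
for n,q in [('bl',(.05,.15,.062)),('fl',(-.05,.15,.062)),('fr',(-.05,-.15,.062)),('mark',(-.038,.021,.06)),('knob',(-.08,-.045,.113)),('lug',(.075,.063,.21))]:
    p=proj('s0',C(yaw,o,q));print(n,(p-[200,155])*5)
E
```

```text
yaw 0.11181926361723711 o [0.5646 0.0112]
[[-0.0655  1.8279]
 [ 2.7679 -3.2764]
 [-1.6235  4.615 ]
 [-0.8546 -4.0786]
 [-0.1236  2.4117]
 [-0.1008 -1.4996]]
stopctr top [  7.4853 -32.7876  52.    ]
pointer [-35.8853 -32.6419  60.    ]
mark [-45.8201  20.662   60.    ]
knob [-91.1017 -38.2029 113.    ]
br1 [-76.1612  82.2242  57.    ]
br2 [-80.7885  25.9485  57.    ]
br3 [-79.9188 -65.78    57.    ]
bl [101.3045 370.1605]
fl [251.8828 428.7257]
fr [580.5513 214.394 ]
mark [390.3039 323.7251]
knob [526.7086 209.4857]
lug [162.1183  37.8465]
```

Run:
```python
from h import *
np.set_printoptions(precision=3,suppress=True)
s=r.get_state();im,d=snap('wrist','w0')
_,_,K,R,t=load('w0');c=-R.T@t
T=np.array(s['tool_rot']);print('cam in tool',T.T@(c-s['eef_pos']),'R cam axes in tool\n',T.T@R.T,K)
yaw,o=.1118,np.array([.5646,.0112])
for q in [(0,-.085,.12),(0,-.085,.03),(-.05,.021,.06),(-.08,-.045,.113)]:
    X=C(yaw,o,q);print(q,X,T.T@(X-s['eef_pos']), (proj('s0',X)-[200,155])*5)
```

```text
cam in tool [ 0.077  0.    -0.143] R cam axes in tool
 [[-0.001 -0.953 -0.303]
 [ 1.    -0.001  0.   ]
 [-0.001 -0.303  0.953]] [[300.382   0.    283.932]
 [  0.    300.382 211.088]
 [  0.      0.      1.   ]]
(0, -0.085, 0.12) [ 0.574 -0.073  0.12 ] [ 0.515 -0.385  0.111] [446.824 139.458]
(0, -0.085, 0.03) [ 0.574 -0.073  0.03 ] [ 0.515 -0.385  0.201] [446.624 281.898]
(-0.05, 0.021, 0.06) [0.513 0.026 0.06 ] [ 0.491 -0.5    0.171] [408.709 329.898]
(-0.08, -0.045, 0.113) [ 0.49  -0.042  0.113] [ 0.447 -0.443  0.118] [526.833 209.486]
```

View pics/w0.png

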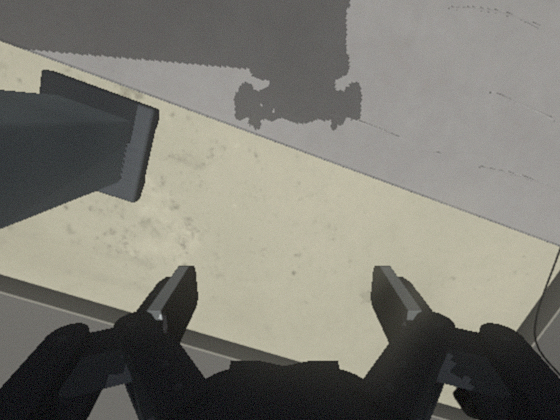

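Call:
arm_command(plan=[{"grip": 0, "tx": 0.03, "ty": -0.022, "tz": 0, "roll": -0.1}, {"grip": 0, "tx": 0.07, "ty": -0.0515, "tz": 0, "roll": -0.24}, {"grip": 0, "tx": 0.11, "ty": -0.081, "tz": 0, "roll": -0.38}, {"grip": 0, "tx": 0.15, "ty": -0.11, "tz": 0, "roll": -0.52}, {"grip": 0, "tx": 0.19, "ty": -0.14, "tz": 0, "roll": -0.66}, {"grip": 0, "tx": 0.23, "ty": -0.17, "tz": 0, "roll": -0.8}, {"grip": 0, "tx": 0.27, "ty": -0.2, "tz": 0, "roll": -0.94}, {"grip": 0, "tx": 0.31, "ty": -0.229, "tz": 0, "roll": -1.08}], newtons=60)

```text
clock: 0.95
eef_pos: [0.4348, -0.289, 0.2312]
tool_rot: [[0.139, 0.99, -0.0], [0.99, -0.139, -0.0], [-0.0, -0.0, -1.0]]
ft_force: [0.7, -1.0, 0.0]
width: -0.0
```

```bash
cat >> h.py <<'E'
YAW,O=.1118,np.array([.5646,.0112])
def togo(q,head=None,s=None):
    s=s or r.get_state();T=np.array(s['tool_rot']);X=C(YAW,O,q)
    print('case now',Ci(YAW,O,s['eef_pos']).round(4),'heading-case',round(np.arctan2(T[1,0],T[0,0])-YAW,3),'shift',(T.T@(X-s['eef_pos'])).round(4),'w',s['width'],'F',np.round(s['ft_force'],1),'t',s['clock'])
E
python3 - <<'E'
from h import *
togo((0,-.09,.15))
E
```

```text
case now [-0.1624 -0.2839  0.2312] heading-case 1.32 shift [0.2282 0.1092 0.0811] w -1.205543088392395e-05 F [ 0.7 -1.   0. ] t 0.95
```

Call:
arm_command(plan=[{"grip": 0, "tx": 0.038, "ty": 0.018, "tz": 0.0, "roll": -0.06}, {"grip": 0, "tx": 0.076, "ty": 0.036, "tz": 0.01, "roll": -0.12}, {"grip": 0, "tx": 0.114, "ty": 0.055, "tz": 0.02, "roll": -0.18}, {"grip": 0, "tx": 0.152, "ty": 0.073, "tz": 0.035, "roll": -0.25}, {"grip": 0, "tx": 0.19, "ty": 0.091, "tz": 0.05, "roll": -0.25}, {"grip": 0, "tx": 0.22, "ty": 0.105, "tz": 0.065, "roll": -0.25}, {"grip": 0, "tx": 0.228, "ty": 0.109, "tz": 0.075, "roll": -0.25}, {"grip": 0, "tx": 0.228, "ty": 0.109, "tz": 0.075, "roll": -0.25}])

```text
clock: 1.75
eef_pos: [0.5741, -0.0788, 0.1542]
tool_rot: [[-0.109, 0.994, -0.004], [0.994, 0.109, 0.002], [0.002, -0.004, -1.0]]
ft_force: [-0.1, -0.4, -0.2]
width: -0.0001
```

Run:
```python
from h import *
snap('wrist','w1')
togo((0,-.09,.03))
im,d,K,R,t=load('w1')
for n,q in [('mark',(-.038,.021,.06)),('stop0',(0,-.025,.052)),('rimL',(-.05,.15,.062)),('fr',(-.05,-.15,.062)),('br3',(-.08,-.066,.057)),('br2',(-.08,.026,.057)),('knob',(-.08,-.045,.113)),('notch',(-.105,.005,.039))]:
    print(n,proj('w1',C(YAW,O,q)).round(1))
```

```text
case now [-0.0009 -0.093   0.1552] heading-case 1.565 shift [0.003  0.0013 0.1252] w -0.00018953045375213874 F [-0.3 -0.4 -0.1] t 1.8
mark [232.1  62.5]
stop0 [285.3 128. ]
rimL [ 197.8 -182.2]
fr [229.6 275.4]
br3 [187.6 181. ]
br2 [174.4  56. ]
knob [156.1 166.4]
notch [154.3  89.6]
```

View pics/w1.png

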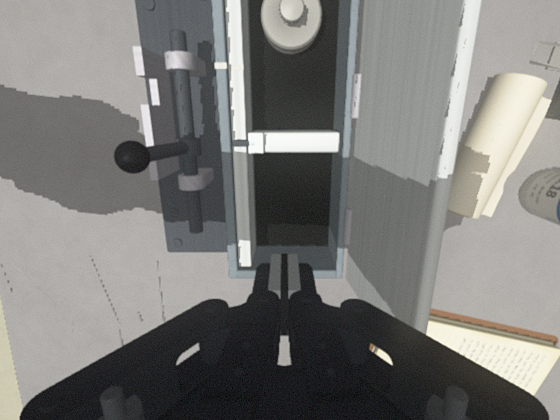

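The wrist view agrees with the pose: the front-right rim corner is at (231,275) as predicted. The pointer is at (245,143), the mark on the rim at (221,66), the stop across (295,142) and the knob at (132,156), already a little tipped.

Run:
```python
from h import *
np.set_printoptions(precision=1,suppress=True)
def m(n,u,v,z): print(n,Ci(YAW,O,rayz('w1',u,v,z))*1000)
m('pointer',241,143,.06);m('mark rim',221,66,.062)
m('stop far',300,131,.052);m('stop near',300,151,.052);m('br3',195,179,.057);m('br2',179,61,.057)
m('fr',231,275,.062);m('br corner',342,275,.062)
for th in (0,.1,.2,.3,.4): m('knob%.1f'%th,132,156,.045+.068*np.cos(th)); print(-80-68*np.sin(th))
m('bar foot',190,150,.05)
im,d,*_=load('w1');print(d[156,132],d[142,300]);print(Ci(YAW,O,dep('w1',132,156))*1000,Ci(YAW,O,dep('w1',300,142))*1000)
for u,v in[(470,10),(445,180),(430,300)]:print('lid',Ci(YAW,O,dep('w1',u,v))*1000)
print(np.array(r.get_state()['joints']))
```

```text
pointer [-34.4 -35.7  60. ]
mark rim [-45.8  18.5  62. ]
stop far [ 11.6 -27.4  52. ]
stop near [ 11.7 -43.   52. ]
br3 [-73.8 -64.4  57. ]
br2 [-77.   22.7  57. ]
fr [ -48.7 -149.6   62. ]
br corner [  49.3 -150.1   62. ]
knob0.0 [-93.9 -38.6 113. ]
-80.0
knob0.1 [-94.  -38.6 112.7]
-86.78867233198432
knob0.2 [-94.6 -38.7 111.6]
-93.50951449406416
knob0.3 [-95.4 -38.9 110. ]
-100.0953740529711
knob0.4 [-96.6 -39.2 107.6]
-106.48044727698823
bar foot [-77.7 -41.8  50. ]
0.17587619 0.23875368
[-89.9 -37.6 120.8] [ 11.6 -35.7  53.7]
lid [ 70.6  22.2 165.3]
lid [ 70.6 -43.4 166.6]
lid [  72.8 -105.3  166.2]
[ 0.5  0.4 -0.5  1.8  0.2  1.   0. ]
```

Run:
```python
from h import *
np.set_printoptions(precision=0,suppress=True)
s=r.get_state();T=np.array(s['tool_rot'])
for u,v in[(285,265),(262,300),(308,300),(215,306),(352,306),(200,318),(100,385),(30,410),(480,390),(530,410)]:
    print(u,v,(T.T@(dep('w1',u,v)-s['eef_pos']))*1000)
```

```text
285 265 [ 11.   0. -16.]
262 300 [ 13.  -8. -47.]
308 300 [ 13.   9. -48.]
215 306 [ 13. -25. -52.]
352 306 [ 13.  24. -51.]
200 318 [ 11. -29. -56.]
100 385 [ 12. -47. -84.]
30 410 [ 11. -60. -89.]
480 390 [ 11.  49. -84.]
530 410 [ 11.  58. -90.]
```

Call:
arm_command(plan=[{"grip": 0, "tx": 0, "ty": -0.012, "tz": 0.03}, {"grip": 0, "tx": 0, "ty": -0.012, "tz": 0.07}, {"grip": 0, "tx": 0, "ty": -0.012, "tz": 0.1}, {"grip": 0, "tx": 0, "ty": -0.012, "tz": 0.117}, {"grip": 0, "tx": 0.01, "ty": -0.012, "tz": 0.117}, {"grip": 0, "tx": 0.02, "ty": -0.012, "tz": 0.117}, {"grip": 0, "tx": 0.03, "ty": -0.012, "tz": 0.117}, {"grip": 0, "tx": 0.03, "ty": -0.012, "tz": 0.117}])

```text
schema error: expected keys grip, tx, ty, tz, roll
```

Run:
```python
from h import *
snap('wrist','w2');togo((-.013,-.06,.038))
```

```text
case now [-0.0008 -0.0945  0.1559] heading-case 1.562 shift [ 0.0346 -0.0123  0.1179] w 1.9672420763376354e-05 F [ 0.2 -0.8  0.9] t 1.85
```

View pics/w2.png

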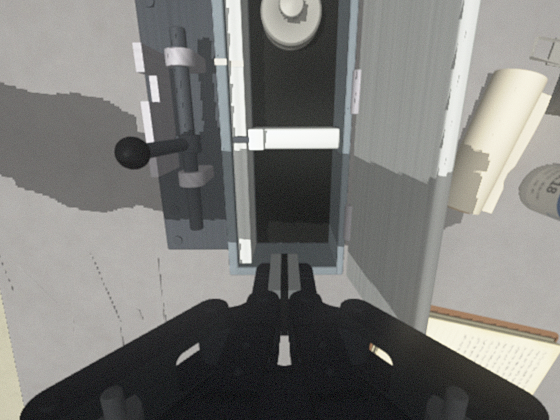

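The move was refused because roll was missing, and the picture is unchanged. I'll add roll to every row.

Call:
arm_command(plan=[{"grip": 0, "tx": 0, "ty": -0.012, "tz": 0.03, "roll": 0}, {"grip": 0, "tx": 0, "ty": -0.012, "tz": 0.07, "roll": 0}, {"grip": 0, "tx": 0, "ty": -0.012, "tz": 0.1, "roll": 0}, {"grip": 0, "tx": 0, "ty": -0.012, "tz": 0.117, "roll": 0}, {"grip": 0, "tx": 0.01, "ty": -0.012, "tz": 0.117, "roll": 0}, {"grip": 0, "tx": 0.02, "ty": -0.012, "tz": 0.117, "roll": 0}, {"grip": 0, "tx": 0.03, "ty": -0.012, "tz": 0.117, "roll": 0}, {"grip": 0, "tx": 0.03, "ty": -0.012, "tz": 0.117, "roll": 0}])

```text
clock: 2.65
eef_pos: [0.5616, -0.0491, 0.0413]
tool_rot: [[-0.109, 0.994, 0.004], [0.994, 0.109, 0.001], [0.001, 0.004, -1.0]]
ft_force: [-0.4, 0.7, -0.4]
width: 0.0001
```

Run:
```python
from h import *
snap('wrist','w3');togo((-.013,-.06,.038))
```

```text
case now [-0.0101 -0.061   0.041 ] heading-case 1.567 shift [ 0.001  -0.0029  0.003 ] w 0.00013537510265491538 F [ 0.9 -0.9  0.1] t 2.7
```

View pics/w3.png

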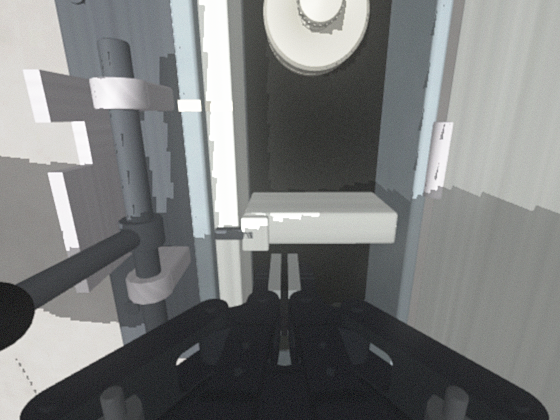

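The stop's near face is just ahead of the fingers. The pointer is at (229,233) and the mark at (190,105). I'll push gently, stopping short of the line.

Call:
arm_command(plan=[{"grip": 0, "tx": 0.005, "ty": 0, "tz": 0.002, "roll": 0}, {"grip": 0, "tx": 0.011, "ty": 0, "tz": 0.002, "roll": 0}, {"grip": 0, "tx": 0.017, "ty": 0, "tz": 0.002, "roll": 0}, {"grip": 0, "tx": 0.023, "ty": 0, "tz": 0.002, "roll": 0}, {"grip": 0, "tx": 0.029, "ty": 0, "tz": 0.002, "roll": 0}, {"grip": 0, "tx": 0.035, "ty": 0, "tz": 0.002, "roll": 0}, {"grip": 0, "tx": 0.041, "ty": 0, "tz": 0.002, "roll": 0}, {"grip": 0, "tx": 0.045, "ty": 0, "tz": 0.002, "roll": 0}])

```text
clock: 3.5
eef_pos: [0.5555, -0.0116, 0.0374]
tool_rot: [[-0.102, 0.995, -0.0], [0.995, 0.102, -0.005], [-0.005, -0.001, -1.0]]
ft_force: [-0.1, -6.2, 1.6]
width: -0.0001
```

Run:
```python
from h import *
snap('wrist','w4');togo((-.013,-.06,.038))
```

```text
case now [-0.0115 -0.0205  0.0375] heading-case 1.563 shift [-0.0395 -0.0012 -0.0004] w -0.0001726965900705935 F [ 0.7 -5.3  1.3] t 3.55
```

View pics/w4.png

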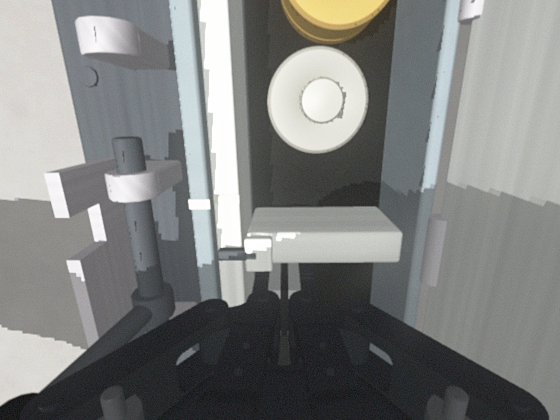

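The pointer is at (233,254) and the mark at (199,204). I'll measure the gap.

```bash
cat >> h.py <<'E'
def gap(f,umin=190,umax=250,b=(180,300)):
    def cy(u,v,z): return Ci(YAW,O,rayz(f,u,v,z))*1000
    return cy
E
python3 - <<'E'
from h import *
im,*_=load('w4');np.set_printoptions(precision=1,suppress=True)
def c(u,v,z):return Ci(YAW,O,rayz('w4',u,v,z))*1000
print('mark',c(199,204,.062),'ptr',c(230,254,.060))
big=cv2.resize(im[180:290,180:280,::-1],None,fx=6,fy=5,interpolation=cv2.INTER_CUBIC);cv2.imwrite('pics/w4z.png',big)
for u in (226,232): print(u,im[244:264,u].mean(1))
for u in (196,202): print(u,im[194:216,u].mean(1))
E
```

```text
mark [-46.2  22.7  62. ] ptr [-35.4  -0.9  60. ]
226 [249.  205.7 180.7 134.3  82.3  82.7  97.7 118.7 134.3 141.7 140.3 136.
 136.3 131.3 127.  108.3 148.7 203.  197.  199. ]
232 [254.7 242.3 191.7 142.7  85.3  85.   99.3 115.  134.7 144.  143.7 124.
 102.   95.7  90.7  89.  155.3 196.7 199.3 194.7]
196 [216.7 214.7 215.7 213.3 214.  235.  253.  253.  252.7 252.3 253.  252.3
 252.7 253.  252.7 237.  214.7 214.  217.3 213.3 212.  215. ]
202 [213.3 214.3 215.  213.7 214.3 237.  253.3 253.3 252.7 252.3 252.7 252.3
 252.7 253.3 253.  238.  215.7 214.  215.7 215.  214.7 217.3]
```

View pics/w4z.png

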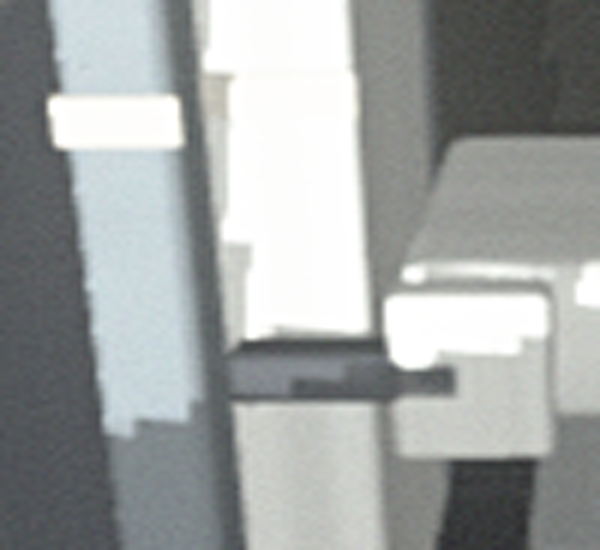

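The gap is about 23 mm. I'll push most of that and look again.

Call:
arm_command(plan=[{"grip": 0, "tx": 0.003, "ty": 0, "tz": 0, "roll": 0}, {"grip": 0, "tx": 0.007, "ty": 0, "tz": 0, "roll": 0}, {"grip": 0, "tx": 0.011, "ty": 0, "tz": 0, "roll": 0}, {"grip": 0, "tx": 0.014, "ty": 0, "tz": 0, "roll": 0}, {"grip": 0, "tx": 0.016, "ty": 0, "tz": 0, "roll": 0}, {"grip": 0, "tx": 0.018, "ty": 0, "tz": 0, "roll": 0}, {"grip": 0, "tx": 0.018, "ty": 0, "tz": 0, "roll": 0}, {"grip": 0, "tx": 0.018, "ty": 0, "tz": 0, "roll": 0}])

```text
clock: 4.35
eef_pos: [0.5534, 0.0077, 0.0374]
tool_rot: [[-0.103, 0.995, -0.001], [0.995, 0.103, -0.003], [-0.003, -0.001, -1.0]]
ft_force: [0.3, -5.4, 2.4]
width: -0.0
```

Run:
```python
from h import *
im,_=snap('wrist','w5');togo((-.013,-.06,.038))
big=cv2.resize(im[180:300,160:280,::-1],None,fx=5,fy=5,interpolation=cv2.INTER_CUBIC);cv2.imwrite('pics/w5z.png',big)
```

```text
case now [-0.0115 -0.0023  0.0374] heading-case 1.562 shift [-0.0577 -0.001  -0.0004] w 5.5406843953987524e-05 F [-0.3 -5.6  3.4] t 4.4
```

View pics/w5z.png

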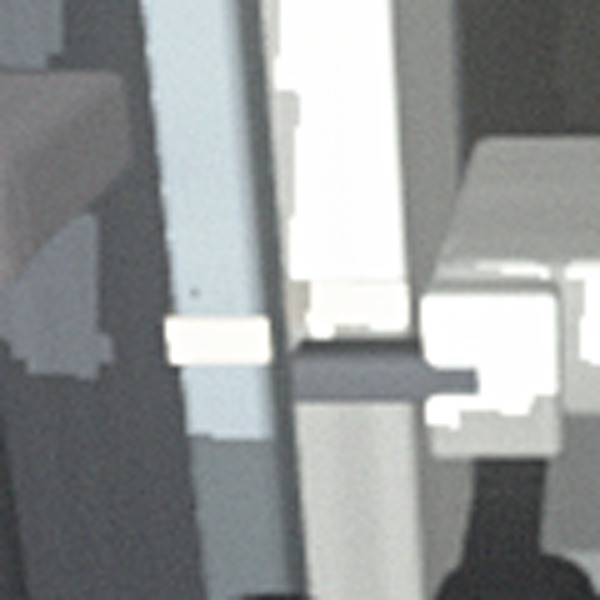

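Run:
```python
from h import *
im,*_=load('w5');np.set_printoptions(precision=1,suppress=True)
def c(u,v,z):return Ci(YAW,O,rayz('w5',u,v,z))*1000
p=lambda a,b:(160+(a+.5)/5-.5,180+(b+.5)/5-.5)
print('mark',c(*p(218,317),.062),c(*p(218,364),.062),'ptr',c(*p(355,343),.060),c(*p(355,402),.060),'step',c(*p(370,281),.054),c(*p(370,335),.054))
for q in [(-38,21,60)]: print(proj('w5',C(YAW,O,np.array(q)/1000)))
```

```text
mark [-46.1  23.6  62. ] [-46.5  19.2  62. ] ptr [-34.9  20.1  60. ] [-35.3  14.4  60. ] step [-34.4  23.5  54. ] [-34.7  18.2  54. ]
[223.4 246.5]
```

Call:
arm_command(plan=[{"grip": 0, "tx": 0.001, "ty": 0, "tz": 0, "roll": 0}, {"grip": 0, "tx": 0.002, "ty": 0, "tz": 0, "roll": 0}, {"grip": 0, "tx": 0.003, "ty": 0, "tz": 0, "roll": 0}, {"grip": 0, "tx": 0.0035, "ty": 0, "tz": 0, "roll": 0}, {"grip": 0, "tx": 0.0035, "ty": 0, "tz": 0, "roll": 0}, {"grip": 0, "tx": 0.0035, "ty": 0, "tz": 0, "roll": 0}, {"grip": 0, "tx": 0.0035, "ty": 0, "tz": 0, "roll": 0}, {"grip": 0, "tx": 0.0035, "ty": 0, "tz": 0, "roll": 0}])

```text
clock: 5.2
eef_pos: [0.553, 0.0113, 0.0374]
tool_rot: [[-0.103, 0.995, -0.001], [0.995, 0.103, -0.003], [-0.003, -0.001, -1.0]]
ft_force: [0.0, -5.0, 1.9]
width: 0.0001
```

Run:
```python
from h import *
im,_=snap('wrist','w6');togo((-.013,-.06,.038))
big=cv2.resize(im[180:300,160:280,::-1],None,fx=5,fy=5,interpolation=cv2.INTER_CUBIC);cv2.imwrite('pics/w6z.png',big)
```

```text
case now [-0.0115  0.0014  0.0374] heading-case 1.562 shift [-0.0614 -0.001  -0.0004] w -0.00013628829785408916 F [-0.  -5.3  2.7] t 5.25
```

View pics/w6z.png

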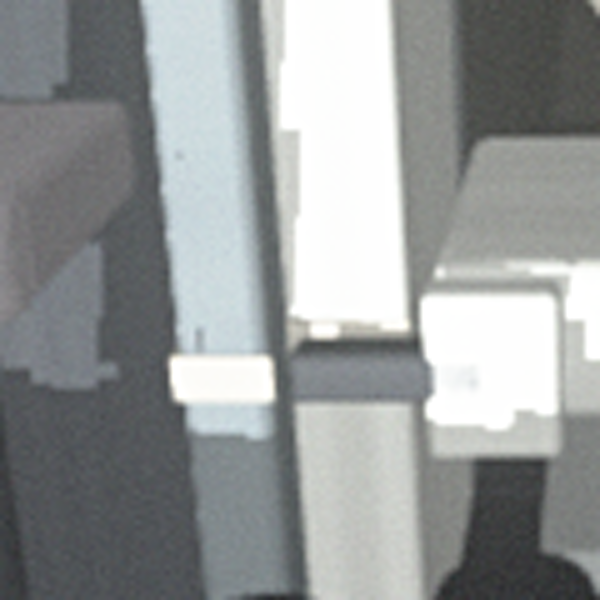

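Run:
```python
from h import *
im,*_=load('w6');np.set_printoptions(precision=2,suppress=True)
def c(u,v,z):return Ci(YAW,O,rayz('w6',u,v,z))*1000
p=lambda a,b:(160+(a+.5)/5-.5,180+(b+.5)/5-.5)
print('mark',c(*p(223,355),.062),c(*p(223,403),.062),'ptr',c(*p(355,341),.060),c(*p(355,351),.06),c(*p(355,402),.060))
for u in (226,232): print(u,im[244:264,u].mean(1))
for u in (200,210): print(u,im[246:266,u].mean(1))
for dy in(18,18.5,21,22.5,23.5): print(proj('w6',C(YAW,O,np.array([-.035,dy/1000,.06]))),proj('w6',C(YAW,O,np.array([-.046,dy/1000,.062]))))
```

```text
mark [-45.96  23.65  62.  ] [-46.37  19.07  62.  ] ptr [-34.9   23.95  60.  ] [-34.97  23.    60.  ] [-35.28  18.05  60.  ]
226 [238.67 255.   254.67 202.33  93.    80.   103.67 122.33 134.33 142.67
 139.67 138.   137.33 128.33 135.   126.   162.33 200.33 199.67 199.  ]
232 [225.   187.67 179.33 138.33  88.33  89.67 101.33 122.   133.   142.33
 141.   136.   134.33 138.   133.33 131.33 157.33 198.33 198.67 196.  ]
200 [183.33 179.67 184.67 182.   190.67 232.67 253.67 250.33 250.33 250.33
 250.33 250.33 252.33 248.33 231.33 213.33 213.   212.33 214.33 216.33]
210 [198.   196.67 202.33 201.67 195.   233.33 253.33 252.   251.   251.
 251.   251.67 252.   249.67 231.67 213.   214.33 215.   209.33 216.  ]
[231.24 260.1 ] [205.28 262.41]
[231.17 259.08] [205.18 261.38]
[230.81 253.94] [204.66 256.18]
[230.59 250.83] [204.35 253.03]
[230.45 248.75] [204.14 250.92]
```

The pointer is about 0.7 mm short of the line. I'll give it a last 0.6 mm nudge, then back off.

Call:
arm_command(plan=[{"grip": 0, "tx": 0.0003, "ty": 0, "tz": 0, "roll": 0}, {"grip": 0, "tx": 0.0006, "ty": 0, "tz": 0, "roll": 0}, {"grip": 0, "tx": 0.0006, "ty": 0, "tz": 0, "roll": 0}, {"grip": 0, "tx": 0.0006, "ty": 0, "tz": 0, "roll": 0}, {"grip": 0, "tx": -0.01, "ty": 0, "tz": 0, "roll": 0}, {"grip": 0, "tx": -0.02, "ty": 0, "tz": -0.02, "roll": 0}, {"grip": 0, "tx": -0.03, "ty": 0, "tz": -0.05, "roll": 0}, {"grip": 0, "tx": -0.04, "ty": 0, "tz": -0.08, "roll": 0}])

```text
clock: 6.05
eef_pos: [0.5566, -0.0254, 0.1173]
tool_rot: [[-0.106, 0.994, -0.002], [0.994, 0.106, 0.002], [0.002, -0.001, -1.0]]
ft_force: [0.4, -0.5, 0.2]
width: 0.0
```

Run:
```python
from h import *
im,_=snap('wrist','w7');togo((0.12,-.06,.24))
```

```text
case now [-0.0077 -0.0386  0.1231] heading-case 1.562 shift [-0.0205  0.1289 -0.1157] w -0.00027207090222870474 F [ 1.  -1.2  2.9] t 6.1
```

View pics/w7.png

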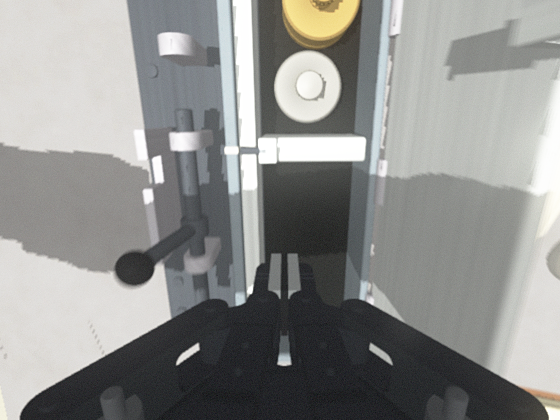

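The pointer (247,150) and the mark on the rim (231,150) are level, and there is a gap to the grey weight. Next the lid: up, over and behind it.

Call:
arm_command(plan=[{"grip": 0, "tx": -0.005, "ty": 0, "tz": -0.045, "roll": 0}, {"grip": 0, "tx": -0.01, "ty": 0.005, "tz": -0.09, "roll": 0}, {"grip": 0, "tx": -0.02, "ty": 0.035, "tz": -0.12, "roll": 0}, {"grip": 0, "tx": -0.03, "ty": 0.075, "tz": -0.125, "roll": 0}, {"grip": 0, "tx": -0.03, "ty": 0.11, "tz": -0.125, "roll": 0}, {"grip": 0, "tx": -0.03, "ty": 0.125, "tz": -0.115, "roll": 0}, {"grip": 0, "tx": -0.03, "ty": 0.125, "tz": -0.075, "roll": 0}, {"grip": 0, "tx": -0.03, "ty": 0.125, "tz": -0.03, "roll": 0}])

```text
clock: 6.9
eef_pos: [0.6875, -0.0414, 0.1481]
tool_rot: [[-0.106, 0.994, 0.006], [0.994, 0.106, 0.002], [0.002, 0.006, -1.0]]
ft_force: [0.3, -0.9, -1.1]
width: -0.0
```

Run:
```python
from h import *
snap('scene','s1');togo((0.,-.07,.15))
im=cv2.imread('pics/s1.png')[125:265,170:345]; cv2.imwrite('pics/s1z.png',cv2.resize(im,None,fx=4,fy=4,interpolation=cv2.INTER_CUBIC))
```

```text
case now [ 0.1084 -0.0656  0.1367] heading-case 1.565 shift [-0.005  -0.1085 -0.012 ] w -8.885708173173696e-05 F [-2.9 -0.3 -6. ] t 6.95
```

View pics/s1z.png

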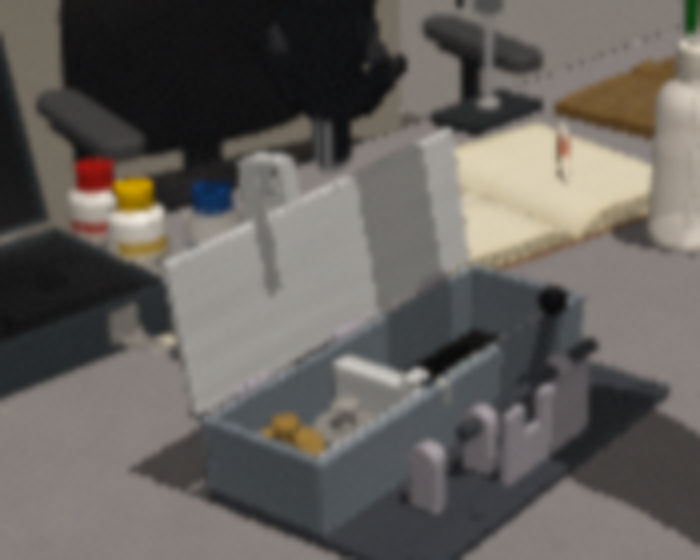

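The fingers stand behind the lid. I'll push it over toward the robot.

Call:
arm_command(plan=[{"grip": 0, "tx": 0, "ty": -0.012, "tz": 0, "roll": 0}, {"grip": 0, "tx": 0, "ty": -0.024, "tz": 0, "roll": 0}, {"grip": 0, "tx": 0, "ty": -0.038, "tz": 0, "roll": 0}, {"grip": 0, "tx": 0, "ty": -0.052, "tz": 0, "roll": 0}, {"grip": 0, "tx": 0, "ty": -0.066, "tz": 0, "roll": 0}, {"grip": 0, "tx": 0, "ty": -0.08, "tz": 0, "roll": 0}, {"grip": 0, "tx": 0, "ty": -0.094, "tz": 0, "roll": 0}, {"grip": 0, "tx": 0, "ty": -0.105, "tz": 0, "roll": 0}])

```text
clock: 7.75
eef_pos: [0.5802, -0.0533, 0.1481]
tool_rot: [[-0.105, 0.994, 0.001], [0.994, 0.105, 0.001], [0.001, 0.001, -1.0]]
ft_force: [1.4, 0.3, 0.4]
width: -0.0
```

Run:
```python
from h import *
snap('scene','s2');togo((-.08,-.11,.20))
im=cv2.imread('pics/s2.png')[125:265,170:345]; cv2.imwrite('pics/s2z.png',cv2.resize(im,None,fx=4,fy=4,interpolation=cv2.INTER_CUBIC))
```

```text
case now [ 0.006  -0.0661  0.1476] heading-case 1.564 shift [-0.0445 -0.0859 -0.0522] w 5.173809169717488e-06 F [-2.  -0.2 -0.5] t 7.8
```

View pics/s2z.png

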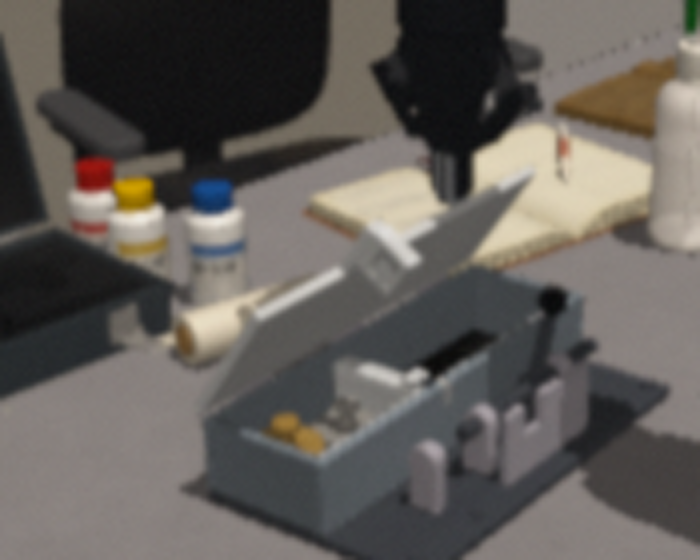

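The lid is below 1.1 rad and sinking. I'll move clear and go to the bolt's staging point while it shuts.

Call:
arm_command(plan=[{"grip": 0, "tx": 0, "ty": 0.005, "tz": -0.03, "roll": 0}, {"grip": 0, "tx": -0.01, "ty": 0.005, "tz": -0.06, "roll": 0}, {"grip": 0, "tx": -0.03, "ty": -0.01, "tz": -0.08, "roll": 0}, {"grip": 0, "tx": -0.044, "ty": -0.04, "tz": -0.08, "roll": 0}, {"grip": 0, "tx": -0.044, "ty": -0.07, "tz": -0.08, "roll": 0}, {"grip": 0, "tx": -0.044, "ty": -0.09, "tz": -0.08, "roll": 0}, {"grip": 0, "tx": -0.044, "ty": -0.09, "tz": -0.08, "roll": 0}, {"grip": 0, "tx": -0.044, "ty": -0.09, "tz": -0.08, "roll": 0}])

```text
clock: 8.6
eef_pos: [0.4959, -0.1069, 0.2277]
tool_rot: [[-0.105, 0.994, 0.001], [0.994, 0.105, -0.0], [-0.0, 0.001, -1.0]]
ft_force: [1.4, 0.1, 0.2]
width: 0.0001
```

Call:
arm_command(plan=[{"grip": 0, "tx": 0, "ty": 0, "tz": 0, "roll": 0}, {"grip": 0, "tx": 0, "ty": 0, "tz": 0, "roll": 0}, {"grip": 0, "tx": 0, "ty": 0, "tz": 0, "roll": 0}, {"grip": 0, "tx": 0, "ty": 0, "tz": 0, "roll": 0}, {"grip": 0, "tx": 0, "ty": 0, "tz": 0, "roll": 0}, {"grip": 0, "tx": 0, "ty": 0, "tz": 0, "roll": 0}, {"grip": 0, "tx": 0, "ty": 0, "tz": 0, "roll": 0}, {"grip": 0, "tx": 0, "ty": 0, "tz": 0, "roll": 0}])

```text
clock: 9.4
eef_pos: [0.4954, -0.1071, 0.2273]
tool_rot: [[-0.105, 0.994, 0.0], [0.994, 0.105, 0.0], [0.0, 0.0, -1.0]]
ft_force: [0.1, -0.3, 0.2]
width: -0.0004
```

Run:
```python
from h import *
snap('wrist','w8');togo((-.09,-.09,.07));snap('scene','s3')
im=cv2.imread('pics/s3.png')[125:265,170:345]; cv2.imwrite('pics/s3z.png',cv2.resize(im,None,fx=4,fy=4,interpolation=cv2.INTER_CUBIC))
```

```text
case now [-0.082  -0.1099  0.2273] heading-case 1.564 shift [ 0.0198 -0.0082  0.1573] w -0.00013441583035622042 F [ 0.1 -0.2  0.8] t 9.45
```

View pics/w8.png

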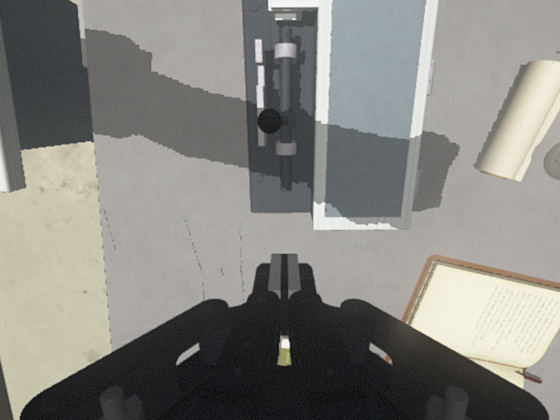

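View pics/s3z.png

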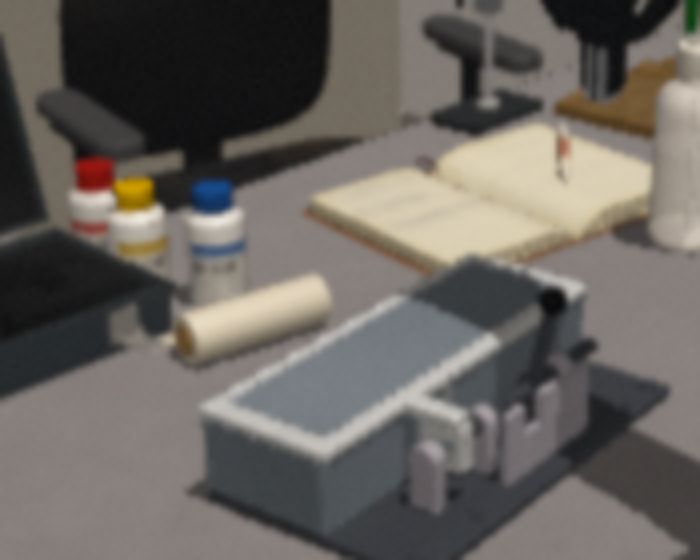

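The lid lies flat and the eye hangs beside the bolt's end. In the wrist view the knob is at (269,121). I'll check the lid height and locate the knob and bar.

Run:
```python
from h import *
np.set_printoptions(precision=1,suppress=True)
def m(n,u,v,z): print(n,Ci(YAW,O,rayz('w8',u,v,z))*1000)
for u,v in[(330,20),(330,80),(335,150),(400,60),(420,80)]:print('lid',Ci(YAW,O,dep('w8',u,v))*1000)
m('knob',269,121,.112);print(Ci(YAW,O,dep('w8',269,121))*1000)
m('foot',283,121,.05);m('br3',287,149,.057);m('br2',286,51,.057);m('bolt end',287,22,.05)
for y in(45,39,30):
    for th in (.1,.2,.3):print(y,th,proj('w8',C(YAW,O,(-.08-.068*np.sin(th),-y/1000,.045+.068*np.cos(th)))))
```

```text
lid [-41.   46.4  70.7]
lid [-39.2  -1.8  70.9]
lid [-32.  -65.   71.9]
lid [23.4 14.4 70.3]
lid [43.5 -2.4 70.5]
knob [-94.  -36.7 112. ]
[-93.5 -36.6 122.3]
foot [-82.7 -37.8  50. ]
br3 [-78.8 -65.3  57. ]
br2 [-79.3  25.   57. ]
bolt end [-78.2  50.5  50. ]
45 0.1 [277.9 131.4]
45 0.2 [269.9 131.4]
45 0.3 [262.1 131.3]
39 0.1 [277.8 123.8]
39 0.2 [269.7 123.9]
39 0.3 [261.9 123.9]
30 0.1 [277.7 112.3]
30 0.2 [269.5 112.4]
30 0.3 [261.6 112.5]
```

Call:
arm_command(plan=[{"grip": 0, "tx": 0.01, "ty": -0.01, "tz": 0.04, "roll": 0}, {"grip": 0, "tx": 0.015, "ty": -0.01, "tz": 0.085, "roll": 0}, {"grip": 0, "tx": 0.02, "ty": -0.01, "tz": 0.125, "roll": 0}, {"grip": 0, "tx": 0.02, "ty": -0.01, "tz": 0.15, "roll": 0}, {"grip": 0, "tx": 0.03, "ty": -0.01, "tz": 0.152, "roll": 0}, {"grip": 0, "tx": 0.04, "ty": -0.01, "tz": 0.152, "roll": 0}, {"grip": 0, "tx": 0.05, "ty": -0.01, "tz": 0.152, "roll": 0}, {"grip": 0, "tx": 0.055, "ty": -0.01, "tz": 0.152, "roll": 0}])

```text
clock: 10.3
eef_pos: [0.4815, -0.0528, 0.0772]
tool_rot: [[-0.107, 0.994, 0.004], [0.994, 0.107, -0.002], [-0.002, 0.004, -1.0]]
ft_force: [1.2, -3.7, -0.8]
width: 0.0001
```

Run:
```python
from h import *
snap('wrist','w9');togo((-.092,-.01,.075))
```

```text
case now [-0.0898 -0.0541  0.0771] heading-case 1.566 shift [ 0.0441 -0.0024  0.002 ] w -0.00023372552778891604 F [ 0.3 -0.8  0.2] t 10.35
```

View pics/w9.png

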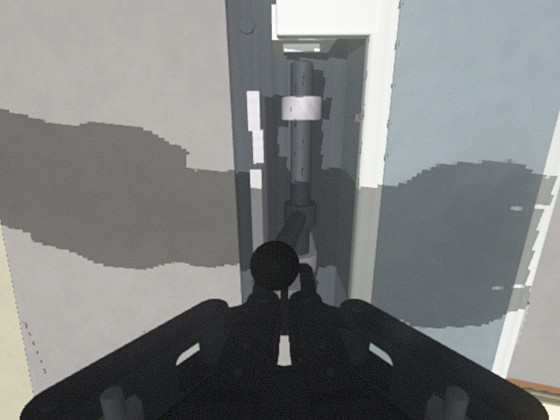

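The knob at (275,264) sits right against the fingers, and the bolt points at the eye. I'll push it across.

Call:
arm_command(plan=[{"grip": 0, "tx": 0.005, "ty": -0.003, "tz": 0.002, "roll": 0}, {"grip": 0, "tx": 0.012, "ty": -0.003, "tz": 0.002, "roll": 0}, {"grip": 0, "tx": 0.019, "ty": -0.003, "tz": 0.002, "roll": 0}, {"grip": 0, "tx": 0.026, "ty": -0.003, "tz": 0.002, "roll": 0}, {"grip": 0, "tx": 0.033, "ty": -0.003, "tz": 0.002, "roll": 0}, {"grip": 0, "tx": 0.039, "ty": -0.003, "tz": 0.002, "roll": 0}, {"grip": 0, "tx": 0.042, "ty": -0.003, "tz": 0.002, "roll": 0}, {"grip": 0, "tx": 0.043, "ty": -0.003, "tz": 0.002, "roll": 0}])

```text
clock: 11.15
eef_pos: [0.4722, -0.0138, 0.0732]
tool_rot: [[-0.104, 0.995, -0.0], [0.995, 0.104, -0.004], [-0.004, -0.001, -1.0]]
ft_force: [0.4, -11.0, 3.0]
width: -0.0001
```

Run:
```python
from h import *
snap('wrist','w10');togo((-.092,-.01,.075))
```

```text
case now [-0.0946 -0.0146  0.0732] heading-case 1.563 shift [ 0.0046  0.0026 -0.0018] w -0.00012699241069009479 F [ 0.3 -9.4  2.5] t 11.2
```

View pics/w10.png

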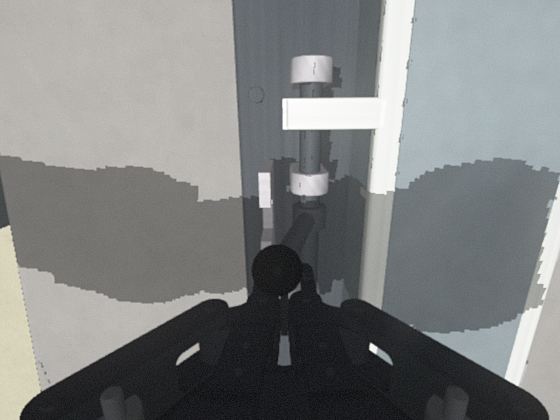

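The bolt now runs through the eye into the far bracket, and the force has risen to 11 N. I'll check the knob's y and push a bit more to confirm the end stop.

Call:
arm_command(plan=[{"grip": 0, "tx": 0.003, "ty": 0, "tz": 0, "roll": 0}, {"grip": 0, "tx": 0.005, "ty": 0, "tz": 0, "roll": 0}, {"grip": 0, "tx": 0.006, "ty": 0, "tz": 0, "roll": 0}, {"grip": 0, "tx": 0.006, "ty": 0, "tz": 0, "roll": 0}, {"grip": 0, "tx": 0.006, "ty": 0, "tz": 0, "roll": 0}, {"grip": 0, "tx": 0.006, "ty": 0, "tz": 0, "roll": 0}, {"grip": 0, "tx": 0.006, "ty": 0, "tz": 0, "roll": 0}, {"grip": 0, "tx": 0.006, "ty": 0, "tz": 0, "roll": 0}])

```text
clock: 12.0
eef_pos: [0.472, -0.0133, 0.0733]
tool_rot: [[-0.1, 0.995, -0.0], [0.995, 0.1, -0.009], [-0.009, -0.001, -1.0]]
ft_force: [1.8, -18.0, 3.7]
width: -0.0001
```

Run:
```python
from h import *
np.set_printoptions(precision=1,suppress=True)
snap('wrist','w11');togo((-.056,-.01,.15))
for f,u,v in(('w10',277,269),):
    print(Ci(YAW,O,rayz(f,u,v,.112))*1000,Ci(YAW,O,dep(f,u,v))*1000)
im,*_=load('w11')
h=cv2.HoughCircles(cv2.cvtColor(im,7)[230:320,230:330],3,1,100,param1=60,param2=12,minRadius=18,maxRadius=34);print(h)
print(Ci(YAW,O,dep('w11',277,269))*1000)
```

```text
case now [-0.1 -0.   0.1] heading-case 1.559 shift [ 0.   0.  -0.1] w -1.5494286371596671e-07 F [  1.1 -16.7   3.2] t 12.05
[-97.4   6.4 112. ] [-97.2  10.1 118.8]
[[[47.5 41.5 25.7]]]
[-97.2  10.8 118.6]
```

View pics/w11.png

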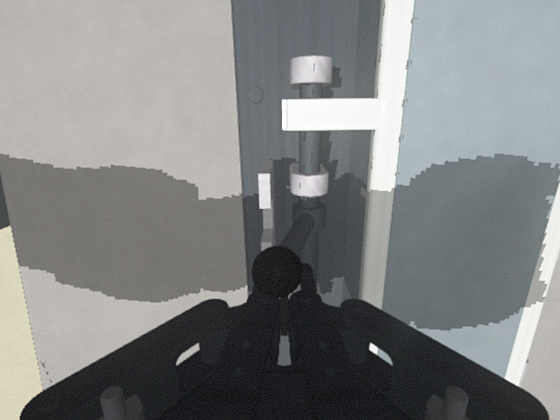

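The bolt barely moved with 18 N on it, so it is at its end stop, with the knob at y of about +6 mm. Next I'll back off, rise, and come down on the lid side of the handle.

Call:
arm_command(plan=[{"grip": 0, "tx": -0.01, "ty": 0, "tz": 0, "roll": 0}, {"grip": 0, "tx": -0.025, "ty": 0, "tz": -0.02, "roll": 0}, {"grip": 0, "tx": -0.025, "ty": 0.005, "tz": -0.055, "roll": 0}, {"grip": 0, "tx": -0.02, "ty": 0.025, "tz": -0.08, "roll": 0}, {"grip": 0, "tx": 0.0, "ty": 0.038, "tz": -0.08, "roll": 0}, {"grip": 0, "tx": 0.011, "ty": 0.038, "tz": -0.075, "roll": 0}, {"grip": 0, "tx": 0.011, "ty": 0.038, "tz": -0.06, "roll": 0}, {"grip": 0, "tx": 0.011, "ty": 0.038, "tz": -0.06, "roll": 0}])

```text
clock: 12.85
eef_pos: [0.5037, 0.0103, 0.1291]
tool_rot: [[-0.107, 0.994, -0.009], [0.994, 0.107, 0.0], [0.001, -0.009, -1.0]]
ft_force: [-1.4, -1.1, 0.1]
width: -0.0003
```

Run:
```python
from h import *
np.set_printoptions(precision=4)
snap('wrist','w12');togo((-.058,.005,.087))
for u,v in((180,240),(190,215),(175,230)): print(Ci(YAW,O,dep('w12',u,v))*1000)
```

```text
case now [-0.06   0.005  0.13 ] heading-case 1.565 shift [-0.      0.0023  0.0429] w 0.00021476851186719596 F [-0.8  0.1  0.6] t 12.9
[-163.2752  -32.8445    1.881 ]
[-151.3941   -7.6686    0.2391]
[-167.5334  -22.9087    0.4414]
```

View pics/w12.png

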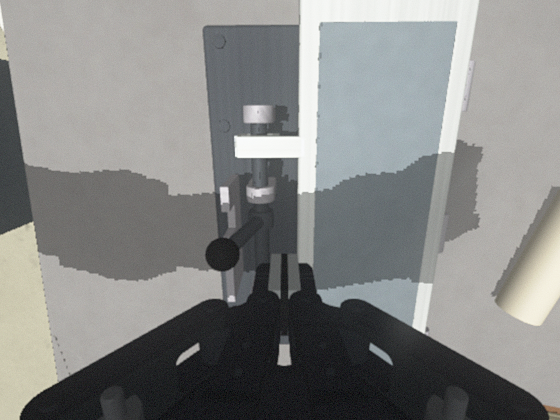

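The knob (222,254) is to the left of the fingers and they clear the lid's edge. I'll descend and push the handle over.

Call:
arm_command(plan=[{"grip": 0, "tx": 0, "ty": 0, "tz": 0.025, "roll": 0}, {"grip": 0, "tx": 0, "ty": 0, "tz": 0.043, "roll": 0}, {"grip": 0, "tx": 0, "ty": -0.012, "tz": 0.043, "roll": 0}, {"grip": 0, "tx": 0, "ty": -0.022, "tz": 0.05, "roll": 0}, {"grip": 0, "tx": 0, "ty": -0.033, "tz": 0.057, "roll": 0}, {"grip": 0, "tx": 0, "ty": -0.043, "tz": 0.058, "roll": 0}, {"grip": 0, "tx": 0, "ty": -0.053, "tz": 0.058, "roll": 0}, {"grip": 0, "tx": 0, "ty": -0.062, "tz": 0.058, "roll": 0}])

```text
clock: 13.7
eef_pos: [0.4457, 0.0032, 0.0756]
tool_rot: [[-0.105, 0.994, 0.0], [0.994, 0.105, -0.0], [-0.0, 0.0, -1.0]]
ft_force: [1.3, 0.7, -0.6]
width: -0.0
```

Run:
```python
from h import *
np.set_printoptions(precision=4)
snap('wrist','w13');togo((-.145,.005,.087))
```

```text
case now [-0.121   0.0052  0.0752] heading-case 1.564 shift [-0.0004 -0.0241 -0.0118] w 0.00023812161659015577 F [-1.1 -0.5 -0.6] t 13.75
```

View pics/w13.png

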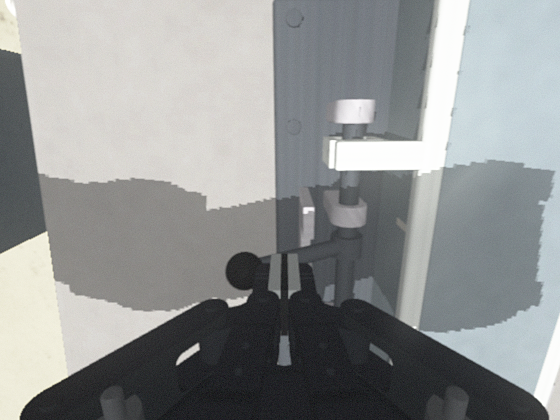

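The handle has passed into the notch, with the knob at (243,271). I'll go up over the knob and press down.

Call:
arm_command(plan=[{"grip": 0, "tx": 0, "ty": 0.004, "tz": -0.025, "roll": 0}, {"grip": 0, "tx": 0, "ty": 0, "tz": -0.04, "roll": 0}, {"grip": 0, "tx": 0, "ty": -0.024, "tz": -0.04, "roll": 0}, {"grip": 0, "tx": 0, "ty": -0.024, "tz": -0.03, "roll": 0}, {"grip": 0, "tx": 0, "ty": -0.024, "tz": -0.015, "roll": 0}, {"grip": 0, "tx": 0, "ty": -0.025, "tz": 0.0, "roll": 0}, {"grip": 0, "tx": 0, "ty": -0.025, "tz": 0.012, "roll": 0}, {"grip": 0, "tx": 0, "ty": -0.025, "tz": 0.022, "roll": 0}])

```text
clock: 14.55
eef_pos: [0.421, 0.0007, 0.0523]
tool_rot: [[-0.105, 0.994, -0.002], [0.995, 0.105, -0.0], [0.0, -0.002, -1.0]]
ft_force: [-8.0, -1.3, 31.3]
width: 0.0
```

Call:
arm_command(plan=[{"grip": 0, "tx": 0, "ty": 0, "tz": 0.003, "roll": 0}, {"grip": 0, "tx": 0, "ty": 0, "tz": 0.005, "roll": 0}, {"grip": 0, "tx": 0, "ty": 0, "tz": 0.005, "roll": 0}, {"grip": 0, "tx": 0, "ty": 0, "tz": 0.005, "roll": 0}, {"grip": 0, "tx": 0, "ty": 0, "tz": 0.005, "roll": 0}, {"grip": 0, "tx": 0, "ty": 0, "tz": 0.005, "roll": 0}, {"grip": 0, "tx": 0, "ty": 0, "tz": 0.005, "roll": 0}, {"grip": 0, "tx": 0, "ty": 0, "tz": 0.005, "roll": 0}])

```text
clock: 15.35
eef_pos: [0.4212, 0.0006, 0.0516]
tool_rot: [[-0.105, 0.994, -0.005], [0.994, 0.105, -0.004], [-0.004, -0.005, -1.0]]
ft_force: [-13.0, 0.1, 40.5]
width: 0.0003
```

Run:
```python
from h import *
snap('wrist','w14');togo((-.145,.005,.087))
snap('scene','s4')
im=cv2.imread('pics/s4.png')[125:265,170:345]; cv2.imwrite('pics/s4z.png',cv2.resize(im,None,fx=4,fy=4,interpolation=cv2.INTER_CUBIC))
```

```text
case now [-0.1436  0.0055  0.0516] heading-case 1.564 shift [-0.0006 -0.0015 -0.0354] w 0.00019000192513364225 F [-14.   -0.2  40.5] t 15.4
```

View pics/w14.png

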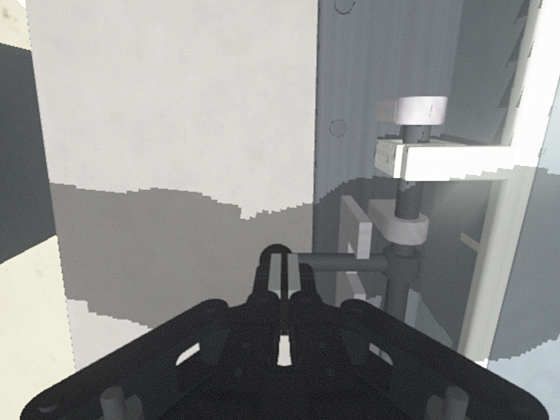

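View pics/s4z.png

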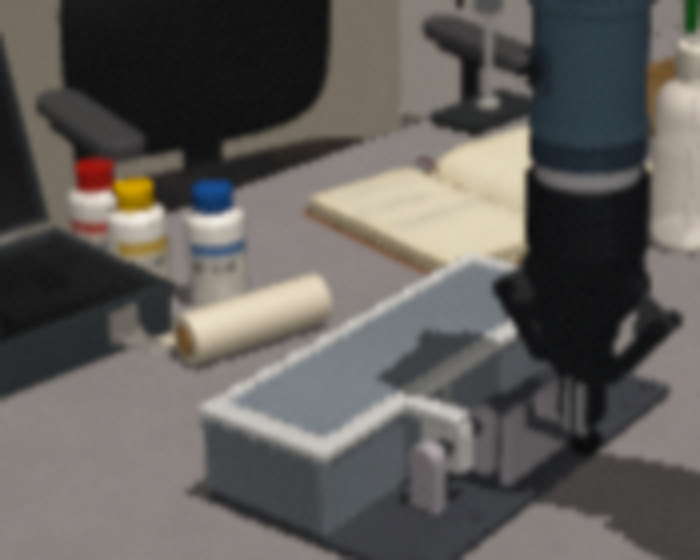

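The handle is level and bottomed: the tip is at z = 51.6 mm with firm resistance. I'll lift straight off and check.

Call:
arm_command(plan=[{"grip": 0, "tx": 0, "ty": 0, "tz": -0.015, "roll": 0}, {"grip": 0, "tx": 0, "ty": 0, "tz": -0.05, "roll": 0}, {"grip": 0, "tx": 0, "ty": 0, "tz": -0.09, "roll": 0}, {"grip": 0, "tx": -0.03, "ty": 0, "tz": -0.13, "roll": 0}, {"grip": 0, "tx": -0.07, "ty": 0, "tz": -0.16, "roll": 0}, {"grip": 0, "tx": -0.11, "ty": 0, "tz": -0.18, "roll": 0}, {"grip": 0, "tx": -0.12, "ty": 0, "tz": -0.18, "roll": 0}, {"grip": 0, "tx": -0.12, "ty": 0, "tz": -0.18, "roll": 0}])

```text
clock: 16.25
eef_pos: [0.4346, -0.1208, 0.2283]
tool_rot: [[-0.1, 0.995, 0.001], [0.995, 0.1, -0.0], [-0.0, 0.001, -1.0]]
ft_force: [-0.1, 0.2, 0.3]
width: -0.0001
```

Run:
```python
from h import *
np.set_printoptions(precision=1,suppress=True)
snap('wrist','w15');togo((-.145,.005,.087))
snap('scene','s5');snap('top','t5')
im=cv2.imread('pics/s5.png')[125:265,170:345]; cv2.imwrite('pics/s5z.png',cv2.resize(im,None,fx=4,fy=4,interpolation=cv2.INTER_CUBIC))
# lid height, bystander change
for f in('w15',):
    for q in[(-.03,.0,.07),(-.03,-.06,.07),(.0,.03,.07)]:
        u,v=proj(f,C(YAW,O,q));print(u,v, Ci(YAW,O,dep(f,u,v))*1000 if 0<=u<560 and 0<=v<420 else '')
    print('knob pred',proj(f,C(YAW,O,(-.148,.005,.045))))
a=load('t0')[0].astype(int);b=load('t5')[0].astype(int);d=np.abs(a-b).sum(2)>90
n,l,s,c=cv2.connectedComponentsWithStats(d.astype(np.uint8))
for i in range(1,n):
    if s[i,4]>25:print(s[i],c[i])
```

```text
case now [-0.1 -0.1  0.2] heading-case 1.562 shift [ 0.1 -0.   0.1] w -0.00025661864714945123 F [-0.1 -0.3 -1. ] t 16.3
408.40324545856015 72.09818583082195 [-30.3  -0.1  70.8]
401.28759345732493 139.40522279657387 [-30.3 -59.9  70.8]
446.33897846986525 34.63143196356242 [-0.2 29.9 70.4]
knob pred [279.7  71.4]
[225 163 105  20 663] [273.7 171.5]
[ 229  180  100   58 2829] [279.6 203.1]
[ 297  208   80  212 9096] [342.1 324.8]
[293 235  12   4  27] [298.7 236.2]
[ 264  240   51   64 1679] [293.2 273.7]
[ 369  245  131   58 3940] [436.2 276.2]
[261 306  23   6 130] [271.9 308.4]
[ 508  316   52   37 1103] [538.8 334.6]
[255 343  10  14  32] [258.2 350.3]
[255 359   7  14  59] [257.3 365.8]
[ 500  369   60   51 1554] [539.2 402.5]
[255 404   9  16  74] [259.2 411.7]
[272 405  22  15  98] [282.7 414.6]
```

View pics/w15.png

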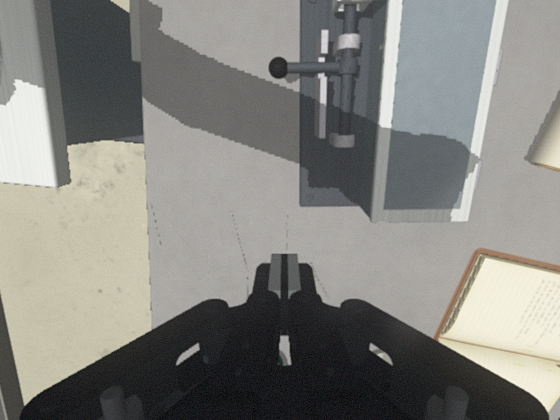

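View pics/s5z.png

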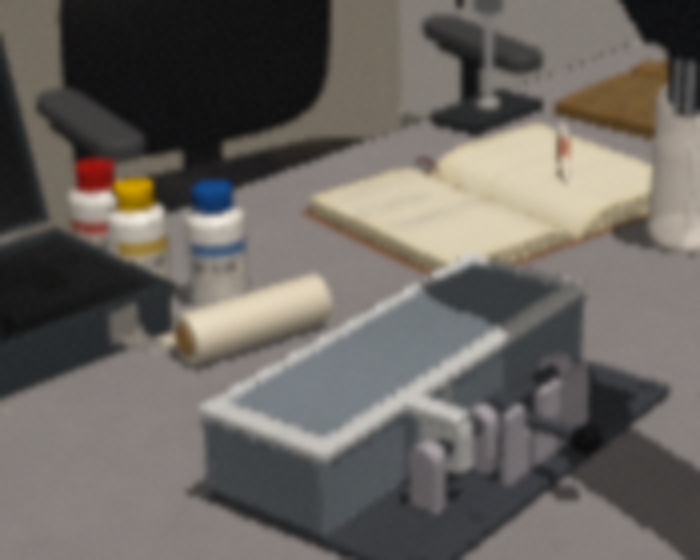

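View pics/t5.png

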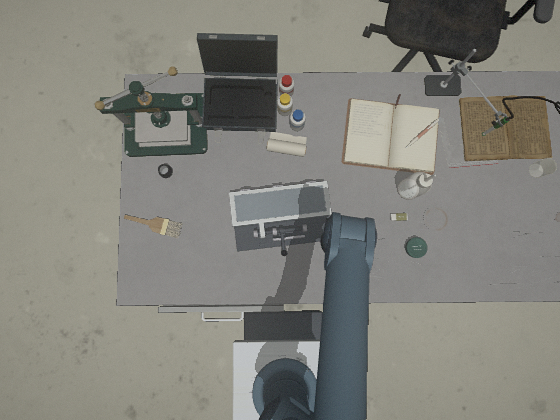

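The lid's top reads 70 to 71 mm, the handle lies level in the notch with the knob at (278,68) against (280,71) predicted, and the bystanders are unmoved in the top view. I'll make one last knob height check and hand in.

Run:
```python
from h import *
print(Ci(YAW,O,dep('w15',278,68))*1000, Ci(YAW,O,dep('w15',312,68))*1000)
print(r.get_state()['qvel'])
print(r.job_done())
```

```text
[-149.43954896    6.86482793   53.44404334] [-116.3610041     7.19700189   48.77168607]
[-0.00778256 -0.00182047 -0.01201143  0.002832    0.0040318   0.00096987
  0.003672  ]
the job is handed in; nothing more can be done
None
```

The two weights are locked in the case and the job is handed in, at about 16 s of the 61 s allowed.

I did it in the order asked: pushed the stop up to the line, tipped the lid shut from behind, slid the bolt across through the eye, and turned the handle down into the notch.

What the last checks showed:
- **Stop:** the pointer was about 0.7 mm short of the line. I nudged it a further 0.6 mm, and the next picture showed it level with the line. A clear gap to the grey weight remained. The shut lid now hides the stop, so I could not re-check it after that.
- **Lid:** its top measured 70–71 mm, against 70 mm when shut.
- **Bolt:** it ran through the eye and barely moved (about 0.5 mm) when pushed to 18 N, so it is at its end stop. The handle measured about 7 mm along the case, against the 5 mm expected.
- **Handle:** the knob's top measured 53 mm high, against about 55 mm expected when level, so it is at the bottom of the notch. The fingertips met 40 N when pressing it down, plus about 14 N sideways. That was on the fingers, not the gripper's body.
- **Things around the case:** the top view showed nothing else moved, and the robot was touching nothing at hand-in.

One move call was refused early on because a value was missing. The arm did not move, and I sent it again.

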